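# Dried parts basket out through the hand port and onto the hook

## Robot

A 6-joint arm with a two-finger parallel gripper is mounted at the origin on a cart in front of the work surface, level with it; the furniture and walls round the work are solid. World frame = base frame: x ahead of the robot, y to its left, z up, the work surface at z = 0. Lengths are in m, angles in degrees, forces in N, time in s.
With the tool pointing down it reaches from about 0.4 to 0.825 m from the base axis. Payload 7 kg.
Tool frame: the origin (TCP) lies midway between the tips of the shut fingers; the grasp point (between the pads) lies 19 mm behind it (ctrl.hold_point_z is the distance from the TCP to the grasp point, in m); z points along the fingers, y is the line along which they close (so a half turn about z gives the same grasp; the last joint's range is limited). The gripper opens to 88 mm and grips with 3 to 60 N. Pads are 19 mm wide; open, the fingers measure 130 mm over their backs; the gripper's body (78 mm by 193 mm) begins 47 mm behind the grasp point.
Start: joints at [88.871, 20.546, 0.682, 0, -70.136, -16.507], TCP at [0.205, 0.643, 0.227] pointing down, gripper open.
Joint ranges: [-176.03, 176.03], [-82.01, 121.73], [-58.28, 71.71], [-173.87, 95.51], [-174.79, -0.11], [-173.66, 173.66]. Speed limits (degrees/s): [136.94, 136.94, 172.46, 180, 180, 180].

## Interface

Orientations are given as [roll, pitch, yaw] about the fixed x, y, z axes, in that order (R = Rz(yaw) Ry(pitch) Rx(roll)).
In Python, from plant import ctrl gives the robot as it stands.
- The arm moves only by the tool apply_moves, never from a script. Its argument "deltas" is a list of rows, each an object with "fingers": the finger opening in mm, from 0 to 87.6; "delta_pos": the shift along the tool's x, y, z in mm, a list of three; "angular": the turn, a rotation vector about the tool's x, y, z in degrees, a list of three. A call has 1 to 10 rows; each row is the pose to reach, as a shift and turn from the pose commanded when the call began, along the tool's axes at that moment; what a row does not reach only later rows make up. A row lasts 1/10 s, in which the tool goes at most 50 mm and 8.59 degrees, less where a joint would pass 70% of its speed; a pose out of reach is approached as far as the arm can. A call with a gripper value outside its range is refused whole. The fingers move at their own pace and stop on an object; the grip force is fixed at half the most. Time passes only in rows, so rows that repeat a pose let the fingers close. It gives the time, the measured TCP pose, the force, the opening and the grip force at its end, in the units of the state.
- ctrl.get_obs(): the state, without advancing time (a new reading comes with each control period).
- ctrl.snapshot(name): name is "scene" or "top" or "wrist"; returns the picture (420x560x3 uint8, red, green, blue); there is no depth.
- ctrl.camera_params(name): a dict with "fx", "fy", "cx", "cy" (pixels), "cam_to_world" (4x4, takes a point from camera to world coordinates); the wrist camera has in their place "mount" (4x4, takes a point from camera to tool coordinates, whose origin is the TCP and whose axes are the flange's). Camera axes: x right, y up, looking along -z (the intrinsics and any distortion apply to the point x, -y, -z); pixel columns grow to the right and rows downward; lengths in m; the calibration is good to about 2 mm. A picture is of the moment at which its call begins: read the wrist's pose just before it. camera_params takes no time and is no camera call.
- ctrl.close_job(): hands the job in; it is judged then, once.
The state is a dict: "clock": time; "joint_pos": joint angles; "qvel": joint speeds; "tau": joint torques, N m; "tool_pos": TCP position; "orientation": TCP orientation; "force": force on the tool from outside, world axes, zero at the start; "moment": the same for the moment, N m; "opening": finger opening in m; "gripper_force": force on a finger pad.
Only numpy, scipy, OpenCV 4.12 (cv2) and the standard library are available. Lean on these libraries where they do the work, as an engineer would, in place of code of your own. Each camera call takes 0.05 s, during which the arm holds its last target. There are 200 camera calls.

## Task

The cleaned terminal block has finished drying in its basket. Reach down through the round port in the sloping top of the clear drying box, lift the basket off its pedestal by its handle and hang it by the handle bar in the dips of both prongs of the hook stand next to the box, then let go. Carry it level so that the block stays in it, do not set it down on the bench on the way, do not bang against the box, and leave the other things on the bench where they are.

Things in the scene. Friction and masses are not known exactly. Their poses are not given: they have to be found in the camera images.
- dry_box: fixed drying box: white pan, clear walls, clear 5 mm top panel with the only opening, a round port; 212 mm (x) by 222 mm (y). Origin under its centre on the bench, z up, front (low side) at -x. The flat top slopes up 12 degrees towards +x: its outer face is 135 mm high at the front edge, 156 mm at the port's centre, 177 mm at the back edge
- port (a point): centre of the port on the sloping panel's outer face: 156 mm above the box's origin, over the pedestal. Clear diameter 120 mm, panel 5 mm thick; a black collar round it, 143 mm across, stands 5 mm above the panel. Fingers opened about halfway reach the handle through it while the gripper's body stays outside
- pedestal (a point): middle of the pedestal's top, on which the basket stands, 50 mm above the box's origin: a shallow round nest, inner diameter 85 mm, with a rim 4 mm high
- basket: loose round steel basket with the block in it: cup 80 mm across, rim 30.5 mm high, 0.16 kg. Origin at the centre of its underside, z up. A rigid open arch: uprights 3 mm thick, 10 mm wide, at x = -37.5 and +37.5 mm carry a round bar, 8 mm thick, along the basket's x. At the start the bar runs roughly along the box's x (within 0.4 rad)
- basket_bar (a point): middle of the handle bar, 82 mm above the basket's origin, at the start about 24 mm below the port's centre. Round it a blue flat-sided grip, 30 mm along the basket's x, 12 mm across its y, 16 mm tall: grip it there, closing along the basket's y
- terminal_block: loose green terminal block, 18x52x19 mm, 0.03 kg, lying in the basket. Origin at the centre of its underside
- hook_stand: fixed hook stand; origin on the bench under the hung bar's place. Two parallel steel rods (prongs, 7 mm thick, at y = -23.5 and +23.5 mm) run from a cross block (x = 83 to 107 mm, y to 35 mm either side, top 154 mm high) on a column to red ball ends at the stand's -x, which faces the robot. Free below them but for a 15 mm high base (x = 15 to 120 mm)
- hook_seat (a point): middle of the basket's bar when hung: 140 mm above the stand's origin; bar along the stand's y, in a dip of each prong with 45 degree flanks (flat from x = -6 to 6 mm). The rods' lowest side here is 11 mm under this point. Behind, from x = 20 mm, the rods' top is 8 mm above this point
- prong_ends (a point): midway between the two red ball ends (10 mm balls), 19 mm in front (-x) of the seat and 5 mm above it. Bring the basket from the front with its bar along the stand's y: the prongs pass through the arch, under the bar and over the cup's rim; then lower it
- multimeter: yellow hand multimeter, 157x77x44 mm, lying on the bench; origin at the centre of its underside; bystander
- tape_roll: roll of amber tape lying flat, 66x70x19 mm; origin at the centre of its underside; bystander
- spool: blue-flanged solder wire spool standing on its flange, 58 mm across, 48 mm tall; origin at the centre of its underside; bystander

How it is judged:
By the outcome, as a careful person would: the job done as asked, in the order asked, and still so for the second after the job is handed in, with the robot touching nothing.
It also fails if it takes over 51 s, if anything falls off the work surface, if the arm or the gripper's body presses on something with over 40 N, if the wrist force passes 120 N, or if a joint passes its speed limit or range.

## Working session

There is one attempt and no reset: what is moved stays moved. The work goes in short steps, Python scripts to look and compute and a tool call to move; the robot and the scene stay as the last step left them, time stands still between calls to the robot, and variables do not carry over. Pictures are saved under pics/ and viewed, at most 11 in all, crops included, and the job is handed in when it is done.

Besides the shell and the picture viewer there is one more tool, called after ">>>" by a JSON object that holds its "op" and its "data". apply_moves: Moves the arm, as the interface text tells. Its arguments: {"type":"object","properties":{"deltas":{"type":"array"}},"required":["deltas"]}

```bash
mkdir -p pics; ls
python3 - <<'E'
from plant import ctrl
import cv2,numpy as np
for n in ["scene","top","wrist"]:
    o=ctrl.get_obs()
    im=ctrl.snapshot(n); cv2.imwrite(f"pics/{n}0.png",im[:,:,::-1])
    p=ctrl.camera_params(n); print(n,{k:np.round(v,4).tolist() if not isinstance(v,str) else v for k,v in p.items()})
print(o,ctrl.hold_point_z)
E
```

```text
pics
scene {'fx': 379.6611, 'fy': 379.6611, 'cx': 282.7035, 'cy': 209.7952, 'cam_to_world': [[0.7966, 0.3318, -0.5053, -0.0787], [-0.6045, 0.4456, -0.6603, -0.7411], [0.0061, 0.8315, 0.5555, 0.7746], [0.0, 0.0, 0.0, 1.0]]}
top {'fx': 410.9735, 'fy': 410.9735, 'cx': 279.3519, 'cy': 208.9665, 'cam_to_world': [[-0.0184, 0.989, -0.1468, 0.3905], [-0.9998, -0.019, -0.0025, 0.0224], [-0.0053, 0.1467, 0.9892, 1.2218], [0.0, 0.0, 0.0, 1.0]]}
wrist {'fx': 303.4937, 'fy': 303.4937, 'cx': 274.7966, 'cy': 205.8924, 'mount': [[-0.0002, 0.9664, 0.2569, 0.0687], [1.0, -0.0, 0.0007, 0.0011], [0.0007, 0.2569, -0.9664, -0.1593], [0.0, 0.0, 0.0, 1.0]]}
{'clock': 0.1, 'joint_pos': array([ 8.88709759e+01,  2.05880281e+01,  6.40676300e-01, -1.80079253e-02,
       -7.01342584e+01, -1.65056196e+01]), 'qvel': array([-0.10184366, -0.094935  ,  0.10949252,  0.08072684, -0.00313253,
        0.04409831]), 'tau': array([-2.15105305e-03, -5.84164310e+01,  2.93752384e+01,  7.01549828e+00,
        1.01584475e-02, -5.17426622e-05]), 'tool_pos': array([0.20439509, 0.64287568, 0.2257202 ]), 'orientation': array([ 1.79916943e+02, -6.95646229e-03, -1.76407702e+01]), 'force': array([1.05806666, 0.15226314, 0.09291159]), 'moment': array([-0.02727017,  0.01324775,  0.07683538]), 'gripper_force': 0.0, 'opening': 0.0880714058435426} 0.0188
```

View pics/scene0.png

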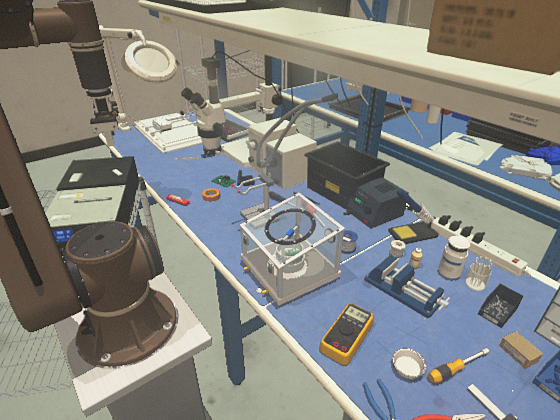

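View pics/top0.png

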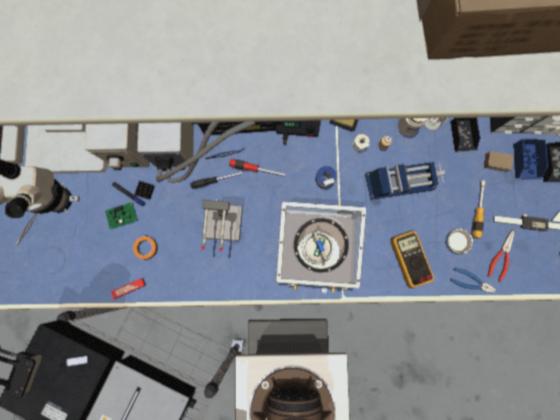

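The scene view shows the box near (292,248), with the hook stand behind it near (258,213). In the top view the box is centred near (321,246), the blue grip is near (320,243), and the stand is near (221,222) with its prongs pointing down (-x). Next I'll look at enlarged crops.

Run:
```python
import cv2
a=cv2.imread("pics/top0.png")[190:300,190:380]; cv2.imwrite("pics/topc.png",cv2.resize(a,None,fx=4.2,fy=4.2,interpolation=cv2.INTER_CUBIC))
b=cv2.imread("pics/scene0.png")[170:310,225:365]; cv2.imwrite("pics/scenec.png",cv2.resize(b,None,fx=4.2,fy=4.2,interpolation=cv2.INTER_CUBIC))
```

```text
(no output)
```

View pics/topc.png

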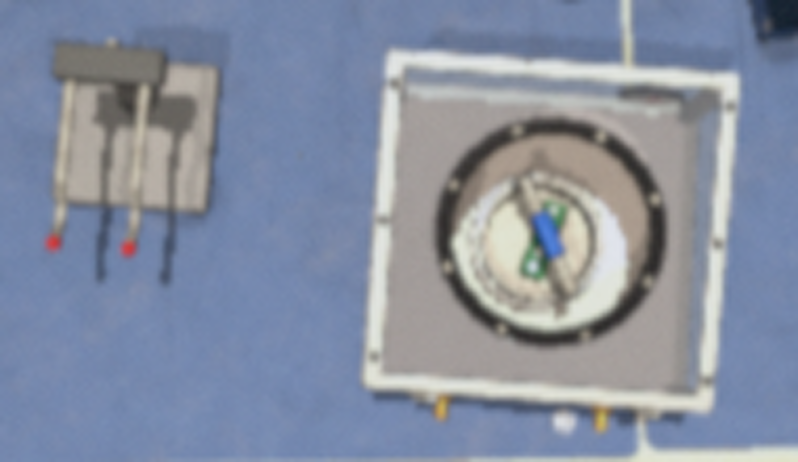

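View pics/scenec.png

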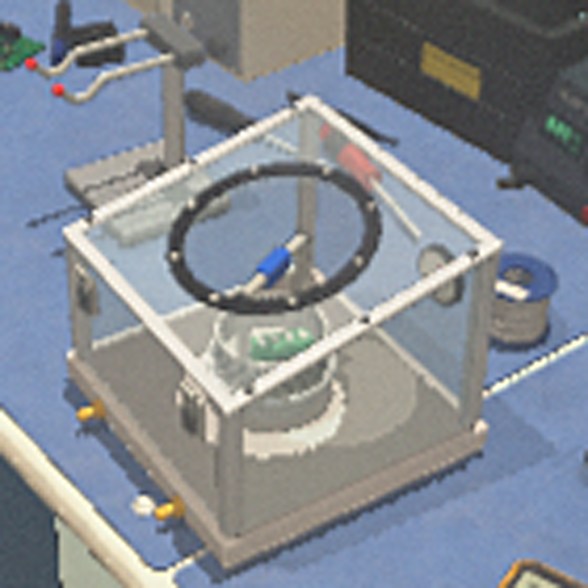

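The top crop shows the collar centred near (551,232), the blue grip near (546,235), the bar running from (523,178) to (562,312), and the red balls at (53,243) and (129,248). In the scene crop the collar is near (275,237), the grip near (273,266), and the balls at (32,64) and (58,91). I'll fit the poses from these.

```bash
cat > h.py <<'E'
import numpy as np
from plant import ctrl
from scipy.optimize import least_squares
from scipy.spatial.transform import Rotation as R
def cam(n):
    p=ctrl.camera_params(n)
    if "mount" in p:
        o=ctrl.get_obs(); T=np.eye(4); T[:3,:3]=R.from_euler("xyz",o["orientation"],degrees=True).as_matrix(); T[:3,3]=o["tool_pos"]
        p["cam_to_world"]=T@p["mount"]
    return p
def proj(p,X):
    c=(np.atleast_2d(X)-p["cam_to_world"][:3,3])@p["cam_to_world"][:3,:3]
    return np.c_[p["cx"]+p["fx"]*c[:,0]/-c[:,2], p["cy"]-p["fy"]*c[:,1]/-c[:,2]]
def place(q,P): # q x,y,yaw(rad)
    c,s=np.cos(q[2]),np.sin(q[2]); P=np.array(P,float)
    return np.c_[q[0]+c*P[:,0]-s*P[:,1], q[1]+s*P[:,0]+c*P[:,1], P[:,2]]
def fit(obs,q0): # obs list of (cam, points, pixels)
    f=lambda q: np.concatenate([(proj(p,place(q,P))-px).ravel() for p,P,px in obs])
    r=least_squares(f,q0,loss="soft_l1"); return r.x,r.fun.reshape(-1,2)
E
python3 - <<'E'
from h import *
np.set_printoptions(precision=4,suppress=True)
t,s=cam("top"),cam("scene")
T=lambda a:np.array(a)/4.2+190-.4; S=lambda a:np.array(a)/4.2+[225-.4,170-.4]
f=.1065; 
C=np.array([[106,111,177],[106,-111,177],[-106,-111,135],[-106,111,135]])/1e3
col=np.array([[-.001,0,.161]])
q,r=fit([(t,np.r_[C,col],T([[389,50],[739,73],[712,412],[364,388],[551,232]])),(s,np.r_[C,col],S([[312,98],[503,245],[235,410],[65,230],[275,237]]))],[.45,-.05,0]); print("box",q,np.degrees(q[2]));print(r)
B=np.array([[-19,23.5,145],[-19,-23.5,145],[83,23.5,146],[83,-23.5,146]])/1e3
q,r=fit([(t,B,T([[53,243],[129,248],[70,80],[145,85]])),(s,B[:2],S([[32,64],[58,91]]))],[.45,.2,0]); print("stand",q,np.degrees(q[2]));print(r)
G=np.array([[0,0,140]])/1e3
P=np.array([[37,0,136],[-37,0,136],[0,0,140]])/1e3
q,r=fit([(t,P,T([[523,178],[562,312],[546,233]])),(s,[[0,0,.132]],S([[273,266]]))],[.45,-.05,0.2]); print("basket",q,np.degrees(q[2]));print(r)
E
```

```text
box [ 0.4534 -0.0809 -0.0804] -4.605478370702459
[[-1.5425 -1.1784]
 [ 1.3326 -1.4534]
 [ 1.9194  0.8692]
 [-0.5633  1.1875]
 [ 0.3753  0.0308]
 [ 0.3876 -1.886 ]
 [ 2.5414 -0.3685]
 [-1.3404  1.2975]
 [-2.0152 -0.6109]
 [-0.0175 -1.8002]]
stand [ 0.4692  0.2029 -0.0938] -5.374758253318846
[[ 0.2235 -0.0329]
 [ 0.008   0.1308]
 [ 0.0572  0.2458]
 [-0.1458  0.3651]
 [ 0.2333 -0.583 ]
 [ 0.3635 -0.7872]]
basket [ 0.4518 -0.0781  0.283 ] 16.216046017415103
[[ 0.7429  0.3612]
 [ 0.1815 -4.6618]
 [-0.2541  0.553 ]
 [-0.5222 -0.6959]]
```

```bash
cat >> h.py <<'E'
def delta(pos,yaw,frm=None):
    """numbers for apply_moves to reach world pos (TCP) pointing straight down at yaw; frm=(pos,yaw) to plan from elsewhere"""
    if frm: Rn,p=R.from_euler("xyz",[180,0,frm[1]],degrees=True),np.array(frm[0])
    else:
        o=ctrl.get_obs(); Rn,p=R.from_euler("xyz",o["orientation"],degrees=True),o["tool_pos"]
    Rt=R.from_euler("xyz",[180,0,yaw],degrees=True)
    print("pos",np.round(Rn.inv().apply(np.array(pos)-p)*1e3,1),"rot",np.round((Rn.inv()*Rt).as_rotvec(degrees=True),2))
E
python3 - <<'E'
from h import *
delta([.42,.33,.26],-80)
delta([.452,-.078,.24],-163.8,([.42,.33,.26],-80))
E
```

```text
pos [300.3 232.9 -33.8] rot [ 6.000e-02 -4.000e-02  6.236e+01]
pos [407.4  39.3  20. ] rot [ 0.  -0.  83.8]
```

>>> {"op": "apply_moves", "data": {"deltas": [{"fingers": 60,"delta_pos": [38,29,-20],"angular": [0,0,8]},{"fingers": 60,"delta_pos": [76,58,-34],"angular": [0,0,16]},{"fingers": 60,"delta_pos": [114,87,-34],"angular": [0,0,24]},{"fingers": 60,"delta_pos": [152,116,-34],"angular": [0,0,32]},{"fingers": 60,"delta_pos": [190,145,-34],"angular": [0,0,40]},{"fingers": 60,"delta_pos": [228,175,-34],"angular": [0,0,48]},{"fingers": 60,"delta_pos": [266,204,-34],"angular": [0,0,55]},{"fingers": 60,"delta_pos": [290,224,-34],"angular": [0,0,60]},{"fingers": 60,"delta_pos": [300,233,-34],"angular": [0,0,62.4]},{"fingers": 60,"delta_pos": [300,233,-34],"angular": [0,0,62.4]}]}}

```text
clock: 1.15
tool_pos: [0.4204, 0.3289, 0.2606]
orientation: [180.0, 0.0, -80.2]
force: [-0.4, 0.4, 0.2]
opening: 0.0601
gripper_force: 0.0
```

>>> {"op": "apply_moves", "data": {"deltas": [{"fingers": 60,"delta_pos": [41,4,0],"angular": [0,0,8.4]},{"fingers": 60,"delta_pos": [82,8,0],"angular": [0,0,16.8]},{"fingers": 60,"delta_pos": [123,12,0],"angular": [0,0,25.2]},{"fingers": 60,"delta_pos": [164,16,0],"angular": [0,0,33.6]},{"fingers": 60,"delta_pos": [205,20,0],"angular": [0,0,42]},{"fingers": 60,"delta_pos": [246,24,4],"angular": [0,0,50.4]},{"fingers": 60,"delta_pos": [287,28,8],"angular": [0,0,58.8]},{"fingers": 60,"delta_pos": [328,32,12],"angular": [0,0,67.2]},{"fingers": 60,"delta_pos": [369,36,16],"angular": [0,0,75.6]},{"fingers": 60,"delta_pos": [406,39,20],"angular": [0,0,83.6]}]}}

```text
clock: 2.15
tool_pos: [0.4519, -0.077, 0.2406]
orientation: [180.0, 0.0, -163.8]
force: [-0.2, 1.0, -0.4]
opening: 0.0599
gripper_force: 0.0
```

>>> {"op": "apply_moves", "data": {"deltas": [{"fingers": 60,"delta_pos": [0,0,0],"angular": [0,0,0]},{"fingers": 60,"delta_pos": [0,0,0],"angular": [0,0,0]}]}}

```text
clock: 2.35
tool_pos: [0.4518, -0.0763, 0.2403]
orientation: [180.0, -0.0, -163.6]
force: [-0.7, 0.5, -0.2]
opening: 0.0603
gripper_force: 0.0
```

Run:
```python
from h import *
import cv2
o=ctrl.get_obs(); print(o["tool_pos"],o["orientation"],o["joint_pos"],o["force"])
cv2.imwrite("pics/w1.png",ctrl.snapshot("wrist")[:,:,::-1])
```

```text
[ 0.45183824 -0.07630436  0.24028448] [ 1.79990602e+02 -3.02611464e-02 -1.63610901e+02] [ 1.51504652e+01 -9.51744996e-01 -2.40618003e+01 -9.50203733e-03
 -6.69204022e+01 -8.87576411e+01] [-0.6757896   0.45098309 -0.15201466]
```

View pics/w1.png

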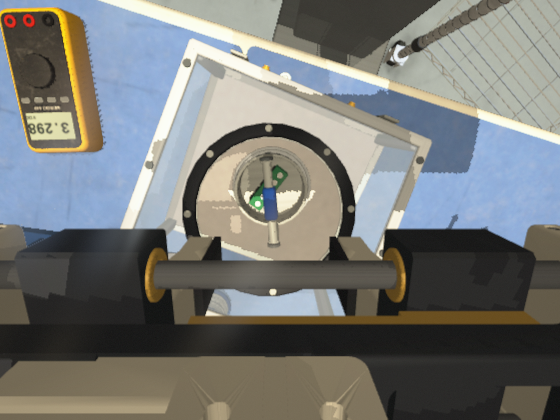

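The wrist view shows the handle bar running from about (267,157) to (274,244), the blue grip centred near (270,205), and the collar centred near (269,209) and spanning 183–355. I'll refine the basket and collar positions from that.

Run:
```python
from h import *
import cv2
np.set_printoptions(precision=4,suppress=True)
im=cv2.imread("pics/w1.png"); hsv=cv2.cvtColor(im,cv2.COLOR_BGR2HSV)
m=cv2.inRange(hsv,(105,150,60),(125,255,255)); m[:150]=0;m[245:]=0;m[:,:240]=0;m[:,300:]=0
ys,xs=np.nonzero(m); print(xs.min(),xs.max(),ys.min(),ys.max(),xs.mean(),ys.mean())
r=cv2.minAreaRect(np.c_[xs,ys].astype(np.float32)); print(r)
for y in range(154,250,6):  # bright bar centre per row
    g=im[y,255:290].astype(int).sum(1); print(y,255+np.nonzero(m[y,255:290])[0].mean() if m[y].any() else '', end=' ')
w=cam("wrist")
q,res=fit([(w,[[-.039,0,.134],[.039,0,.134],[0,0,.140]],np.array([[267,157],[274,244],[xs.mean(),ys.mean()]]))],[.45,-.08,.28]); print("\nbasket",q,np.degrees(q[2]),res)
q,res=fit([(w,np.array([[71.5*np.cos(a)*np.cos(.2094),71.5*np.sin(a),161+71.5*np.cos(a)*np.sin(.2094)] for a in (np.pi/2,-np.pi/2,np.pi)])/1e3-[.001,0,0],np.array([[183,209],[355,209],[268,122]]))],[.453,-.081,-.08]); print("box",q,res)
```

```text
263 274 188 202 268.22962962962964 194.01481481481483
((268.5, 195.0), (14.0, 11.0), 90.0)
154  160  166  172  178  184  190 268.5 196 268.0 202 265.0 208  214  220  226  232  238  244  
basket [ 0.4493 -0.0815  0.3628] 20.78659605189507 [[-0.4403 -0.1149]
 [-0.565  -3.2456]
 [ 1.7972  7.9656]]
box [ 0.4516 -0.0822  0.2872] [[ 172.6387    0.5464]
 [-174.4649    0.565 ]
 [   0.001    -1.1241]]
```

Run:
```python
import cv2
b=cv2.imread("pics/w1.png")[110:250,180:360]; cv2.imwrite("pics/w1c.png",cv2.resize(b,None,fx=4.2,fy=4.2,interpolation=cv2.INTER_CUBIC))
```

```text
(no output)
```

View pics/w1c.png

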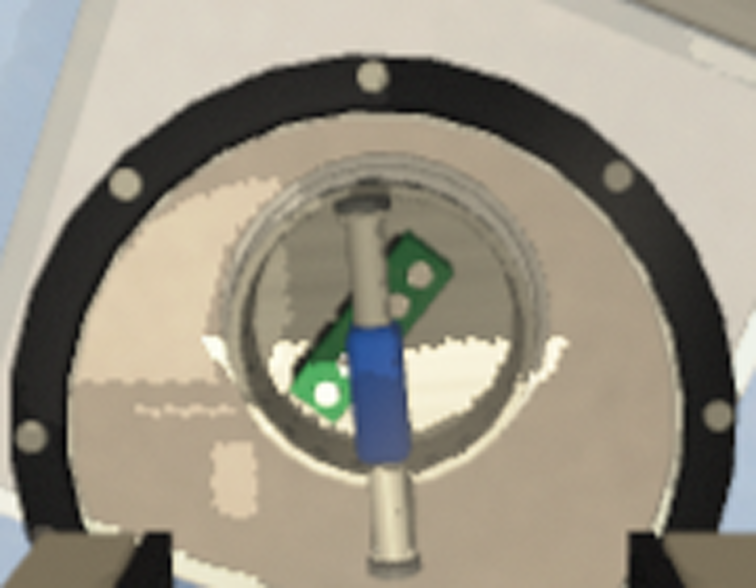

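The enlarged view puts the bar ends at crop (364,205) and (394,560), the grip centre at (380,395), and the collar's outer edge spanning 10–735 with its top at y=55.

Run:
```python
from h import *
np.set_printoptions(precision=4,suppress=True)
w=cam("wrist"); t=cam("top"); s=cam("scene"); C=lambda a:np.array(a)/4.2+[179.6,109.6]
T=lambda a:np.array(a)/4.2+190-.4; S=lambda a:np.array(a)/4.2+[225-.4,170-.4]
P=[[-.039,0,.134],[.039,0,.134],[-.015,0,.140],[.015,0,.140]]; px=C([[364,200],[394,562],[377,327],[384.5,463]])
q,res=fit([(w,P,px)],[.45,-.08,.28]); print("basket wrist",q,np.degrees(q[2]),res)
q,res=fit([(w,P,px),(t,[[0,0,.14]],T([[546,235]])),(s,[[0,0,.132]],S([[273,266]]))],[.45,-.08,.28]); print("basket all",q,np.degrees(q[2]),res)
# collar: extreme points
f=lambda q:np.array([e for e in [(lambda u:[u[:,0].min()-C([10,0])[0],u[:,0].max()-C([735,0])[0],u[:,1].min()-C([0,55])[1]])(proj(w,np.c_[q[0]-.001+.0715*np.cos(A)*.978,q[1]+.0715*np.sin(A),.161+.0715*np.cos(A)*.208]))] ]).ravel()
A=np.linspace(0,2*np.pi,721)
r=least_squares(f,[.45,-.08]); print("port",r.x,r.fun)
```

```text
basket wrist [ 0.4508 -0.081   0.3613] 20.69846291482377 [[ 0.3929  1.5442]
 [-0.0197 -1.0233]
 [-0.651  -0.3147]
 [ 0.2076  0.0774]]
basket all [ 0.4509 -0.081   0.3612] 20.694129877232314 [[ 0.4391  1.6354]
 [ 0.0165 -0.9441]
 [-0.607  -0.2257]
 [ 0.2476  0.1616]
 [ 0.8756  0.3881]
 [-0.1207 -0.0737]]
port [ 0.4529 -0.0806] [-1.0399  1.0767  0.1486]
```

Run:
```python
from h import *
delta([.451,-.0808,.20],-160.4); delta([.451,-.0808,.115],-160.4)
```

```text
pos [ 2.3 -4.7 40.4] rot [ 0.01 -0.01 -3.13]
pos [  2.3  -4.7 125.4] rot [ 0.01 -0.01 -3.13]
```

>>> {"op": "apply_moves", "data": {"deltas": [{"fingers": 44,"delta_pos": [2,-4.7,10],"angular": [0,0,-3.1]},{"fingers": 44,"delta_pos": [2.3,-4.7,30],"angular": [0,0,-3.1]},{"fingers": 44,"delta_pos": [2.3,-4.7,45],"angular": [0,0,-3.1]},{"fingers": 44,"delta_pos": [2.3,-4.7,58],"angular": [0,0,-3.1]},{"fingers": 44,"delta_pos": [2.3,-4.7,70],"angular": [0,0,-3.1]},{"fingers": 44,"delta_pos": [2.3,-4.7,80],"angular": [0,0,-3.1]},{"fingers": 44,"delta_pos": [2.3,-4.7,90],"angular": [0,0,-3.1]},{"fingers": 44,"delta_pos": [2.3,-4.7,100],"angular": [0,0,-3.1]},{"fingers": 44,"delta_pos": [2.3,-4.7,100],"angular": [0,0,-3.1]},{"fingers": 44,"delta_pos": [2.3,-4.7,100],"angular": [0,0,-3.1]}]}}

```text
clock: 3.4
tool_pos: [0.4509, -0.0815, 0.1405]
orientation: [-180.0, -0.0, -160.5]
force: [0.4, 0.1, -0.4]
opening: 0.0441
gripper_force: 0.0
```

Run:
```python
from h import *
import cv2
o=ctrl.get_obs(); print(o["tool_pos"],o["orientation"],o["force"])
im=ctrl.snapshot("wrist")[:,:,::-1]
w=cam("wrist"); print(proj(w,[[.451,-.0808,.14],o["tool_pos"]]))
cv2.imwrite("pics/w2.png",im)
```

```text
[ 0.45086623 -0.08151848  0.14054941] [-1.79993209e+02 -1.97558611e-02 -1.60529173e+02] [ 0.36594632  0.1395519  -0.4387841 ]
[[277.21624778 252.19522223]
 [276.10974458 251.99056815]]
```

View pics/w2.png

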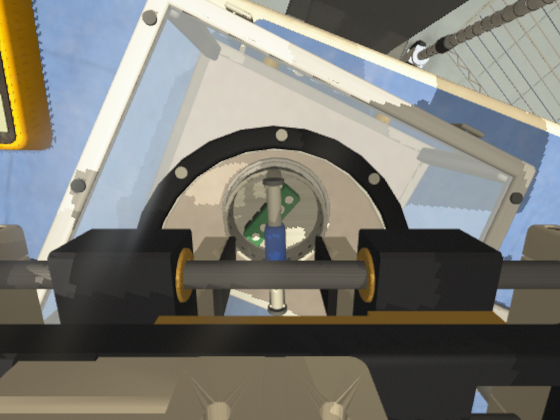

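The grip sits centred between the open fingers: it is at x≈275 and the finger inner faces are at 236 and 325. I'll descend and close.

>>> {"op": "apply_moves", "data": {"deltas": [{"fingers": 44,"delta_pos": [0,0,10],"angular": [0,0,-1]},{"fingers": 44,"delta_pos": [0,0,20],"angular": [0,0,-1]},{"fingers": 44,"delta_pos": [0,0,25.5],"angular": [0,0,-1]},{"fingers": 44,"delta_pos": [0,0,25.5],"angular": [0,0,-1]},{"fingers": 5,"delta_pos": [0,0,25.5],"angular": [0,0,-1]},{"fingers": 5,"delta_pos": [0,0,25.5],"angular": [0,0,-1]},{"fingers": 5,"delta_pos": [0,0,25.5],"angular": [0,0,-1]},{"fingers": 5,"delta_pos": [0,0,25.5],"angular": [0,0,-1]},{"fingers": 5,"delta_pos": [0,0,25.5],"angular": [0,0,-1]},{"fingers": 5,"delta_pos": [0,0,25.5],"angular": [0,0,-1]}]}}

```text
clock: 4.45
tool_pos: [0.4509, -0.0814, 0.1153]
orientation: [-180.0, 0.0, -159.5]
force: [-1.5, -0.7, 1.1]
opening: 0.0116
gripper_force: 30.0
```

>>> {"op": "apply_moves", "data": {"deltas": [{"fingers": 5,"delta_pos": [0,0,0],"angular": [0,0,0]},{"fingers": 5,"delta_pos": [0,0,0],"angular": [0,0,0]},{"fingers": 5,"delta_pos": [0,0,0],"angular": [0,0,0]}]}}

```text
clock: 4.75
tool_pos: [0.4509, -0.0815, 0.1153]
orientation: [-180.0, 0.0, -159.5]
force: [-0.5, 1.2, 4.2]
opening: 0.0117
gripper_force: 30.0
```

>>> {"op": "apply_moves", "data": {"deltas": [{"fingers": 5,"delta_pos": [0,0,-2],"angular": [0,0,0]},{"fingers": 5,"delta_pos": [0,0,-6],"angular": [0,0,0]},{"fingers": 5,"delta_pos": [0,0,-12],"angular": [0,0,0]},{"fingers": 5,"delta_pos": [0,0,-20],"angular": [0,0,0]},{"fingers": 5,"delta_pos": [0,0,-29],"angular": [0,0,0]},{"fingers": 5,"delta_pos": [0,0,-38],"angular": [0,0,0]},{"fingers": 5,"delta_pos": [0,0,-46],"angular": [0,0,0]},{"fingers": 5,"delta_pos": [0,0,-52],"angular": [0,0,0]},{"fingers": 5,"delta_pos": [0,0,-56],"angular": [0,0,0]},{"fingers": 5,"delta_pos": [0,0,-58],"angular": [0,0,0]}]}}

```text
clock: 5.75
tool_pos: [0.4509, -0.0814, 0.1735]
orientation: [-180.0, 0.0, -159.5]
force: [-0.7, -0.5, -1.0]
opening: 0.0115
gripper_force: 30.0
```

Run:
```python
from h import *
import cv2
o=ctrl.get_obs(); print(o["tool_pos"],o["orientation"],o["force"],o["moment"],o["opening"])
im=ctrl.snapshot("wrist")[:,:,::-1]; im2=ctrl.snapshot("scene")[170:310,225:365,::-1]
cv2.imwrite("pics/w3.png",np.hstack([cv2.resize(im[120:330,180:380],(400,420)),cv2.resize(im2,(400,420),interpolation=cv2.INTER_CUBIC)]))
```

```text
[ 0.45086172 -0.0814406   0.17347822] [-1.79997382e+02  2.63489198e-02 -1.59534696e+02] [-0.71598688 -0.47589504 -0.97716767] [ 0.06336204 -0.13821251  0.03093886] 0.011517739918973232
```

View pics/w3.png

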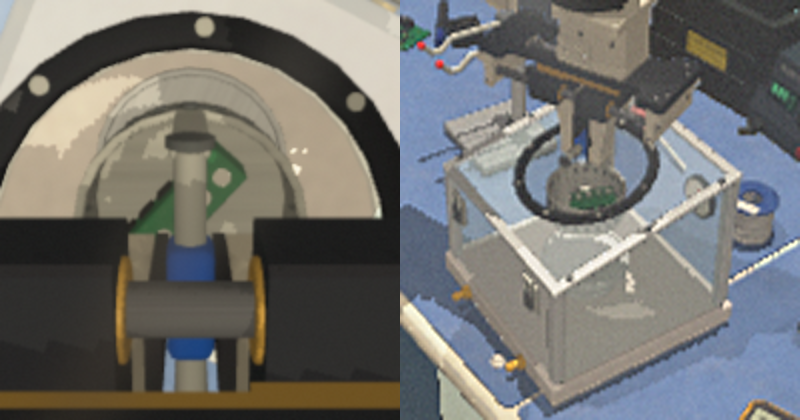

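The basket is held with the block still in it, and it is passing centred through the port. I'll keep lifting.

>>> {"op": "apply_moves", "data": {"deltas": [{"fingers": 5,"delta_pos": [0,0,-3],"angular": [0,0,0]},{"fingers": 5,"delta_pos": [0,0,-9],"angular": [0,0,0]},{"fingers": 5,"delta_pos": [0,0,-18],"angular": [0,0,0]},{"fingers": 5,"delta_pos": [0,0,-30],"angular": [0,0,0]},{"fingers": 5,"delta_pos": [0,0,-44],"angular": [0,0,0]},{"fingers": 5,"delta_pos": [0,0,-58],"angular": [0,0,0]},{"fingers": 5,"delta_pos": [0,0,-73],"angular": [0,0,0]},{"fingers": 5,"delta_pos": [0,0,-86],"angular": [0,0,0]},{"fingers": 5,"delta_pos": [0,0,-95],"angular": [0,0,0]},{"fingers": 5,"delta_pos": [0,0,-100],"angular": [0,0,0]}]}}

```text
clock: 6.85
tool_pos: [0.4511, -0.0814, 0.2744]
orientation: [-180.0, 0.1, -159.5]
force: [-0.8, -0.5, -0.8]
opening: 0.0117
gripper_force: 30.0
```

Run:
```python
from h import *
o=ctrl.get_obs();print(o["tool_pos"],o["joint_pos"],place([.4692,.2029,-.0938],[[-.085,0,0],[0,0,0]]))
delta([.386,.211,.273],-95.4)
delta([.39,.211,.1483],-95.4,([.386,.211,.273],-95.4))
```

```text
[ 0.45110327 -0.08144403  0.2744137 ] [ 1.45071418e+01 -2.27032831e+00 -2.08219476e+01  7.83489737e-03
 -7.13525647e+01 -8.40431229e+01] [[0.38457366 0.21086131 0.        ]
 [0.4692     0.2029     0.        ]]
pos [-41.3 296.7   1.4] rot [ -0.07   0.07 -64.13]
pos [ -0.4  -4.  124.7] rot [0. 0. 0.]
```

>>> {"op": "apply_moves", "data": {"deltas": [{"fingers": 5,"delta_pos": [-0.5,3,0],"angular": [0,0,-0.7]},{"fingers": 5,"delta_pos": [-1.5,10,0],"angular": [0,0,-2.2]},{"fingers": 5,"delta_pos": [-3,20,0],"angular": [0,0,-4.4]},{"fingers": 5,"delta_pos": [-5,34,0],"angular": [0,0,-7.4]},{"fingers": 5,"delta_pos": [-7,51,0],"angular": [0,0,-11]},{"fingers": 5,"delta_pos": [-10,70,0],"angular": [0,0,-15]},{"fingers": 5,"delta_pos": [-12.5,90,0],"angular": [0,0,-19.4]},{"fingers": 5,"delta_pos": [-15.5,110,0],"angular": [0,0,-23.8]},{"fingers": 5,"delta_pos": [-18,130,0],"angular": [0,0,-28]},{"fingers": 5,"delta_pos": [-21,150,0],"angular": [0,0,-32.4]}]}}

```text
clock: 7.85
tool_pos: [0.4172, 0.0677, 0.2727]
orientation: [180.0, -0.0, -126.8]
force: [-0.1, 0.3, -1.8]
opening: 0.0115
gripper_force: 30.0
```

Run:
```python
from h import *
o=ctrl.get_obs();print(o["tool_pos"],o["orientation"],o["opening"],o["qvel"])
delta([.386,.211,.273],-95.4)
```

```text
[0.41717547 0.06767783 0.27265452] [ 1.79980858e+02 -3.02485706e-02 -1.26818402e+02] 0.011509909044794707 [ 2.82130826e+01 -1.41260527e+00 -1.18215890e+00 -1.70736863e-02
 -2.30661567e-01  1.58396017e+01]
pos [-96.1 110.8  -0.4] rot [ 3.000e-02 -2.000e-02 -3.142e+01]
```

>>> {"op": "apply_moves", "data": {"deltas": [{"fingers": 5,"delta_pos": [-12,14,0],"angular": [0,0,-4]},{"fingers": 5,"delta_pos": [-25,29,0],"angular": [0,0,-8.2]},{"fingers": 5,"delta_pos": [-38,44,0],"angular": [0,0,-12.5]},{"fingers": 5,"delta_pos": [-51,59,0],"angular": [0,0,-16.7]},{"fingers": 5,"delta_pos": [-63,73,0],"angular": [0,0,-20.6]},{"fingers": 5,"delta_pos": [-74,85,0],"angular": [0,0,-24.2]},{"fingers": 5,"delta_pos": [-83,96,0],"angular": [0,0,-27.2]},{"fingers": 5,"delta_pos": [-90,104,0],"angular": [0,0,-29.5]},{"fingers": 5,"delta_pos": [-94,109,0],"angular": [0,0,-30.8]},{"fingers": 5,"delta_pos": [-96,111,0],"angular": [0,0,-31.4]}]}}

```text
clock: 8.85
tool_pos: [0.3872, 0.2104, 0.2729]
orientation: [180.0, -0.0, -95.6]
force: [0.2, 0.4, -1.3]
opening: 0.0117
gripper_force: 30.0
```

Run:
```python
from h import *
o=ctrl.get_obs();print(o["tool_pos"],o["orientation"],o["opening"])
delta([.386,.211,.1485],-95.4)
```

```text
[0.38724022 0.21039641 0.27293026] [ 1.79990412e+02 -1.70019954e-02 -9.56461486e+01] 0.011724391178784889
pos [ -0.5   1.3 124.4] rot [ 0.01 -0.02 -0.25]
```

>>> {"op": "apply_moves", "data": {"deltas": [{"fingers": 5,"delta_pos": [0,0,3],"angular": [0,0,0]},{"fingers": 5,"delta_pos": [0,0,11],"angular": [0,0,0]},{"fingers": 5,"delta_pos": [0,0,24],"angular": [0,0,0]},{"fingers": 5,"delta_pos": [0,1,41],"angular": [0,0,0]},{"fingers": 5,"delta_pos": [0,1,60],"angular": [0,0,0]},{"fingers": 5,"delta_pos": [0,1,79],"angular": [0,0,0]},{"fingers": 5,"delta_pos": [0,1,97],"angular": [0,0,0]},{"fingers": 5,"delta_pos": [0,1,111],"angular": [0,0,0]},{"fingers": 5,"delta_pos": [0,1,120],"angular": [0,0,0]},{"fingers": 5,"delta_pos": [0,1,124],"angular": [0,0,0]}]}}

```text
clock: 9.85
tool_pos: [0.3862, 0.2093, 0.1481]
orientation: [180.0, -0.1, -95.8]
force: [-0.2, -1.2, -0.9]
opening: 0.0117
gripper_force: 30.0
```

Run:
```python
from h import *
import cv2
o=ctrl.get_obs(); print(o["tool_pos"],o["orientation"],o["force"])
w=cam("wrist"); im=ctrl.snapshot("wrist")[:,:,::-1]; im2=ctrl.snapshot("scene")[150:290,200:340,::-1]; im3=ctrl.snapshot("top")[170:290,180:300,::-1]
print(proj(w,place([.4692,.2029,-.0938],[[-.019,.0235,.145],[-.019,-.0235,.145],[0,0,.14]])))
for n in ("scene","top"): print(proj(cam(n),place([.4692,.2029,-.0938],[[-.019,.0235,.145],[-.019,-.0235,.145]])))
R=lambda a:cv2.resize(a,(400,400),interpolation=cv2.INTER_CUBIC)
cv2.imwrite("pics/w4.png",np.hstack([R(im2),R(im3)])[:,:800]); cv2.imwrite("pics/w4w.png",im)
```

```text
[0.38621653 0.20925027 0.14805158] [ 1.79950396e+02 -7.77794468e-02 -9.57848234e+01] [-0.23616369 -1.18036952 -0.85126777]
[[166.95874236 290.21305164]
 [158.67163664 214.79382098]
 [133.96961633 250.58200426]]
[[232.44486573 184.25526109]
 [238.76546824 190.47960047]]
[[202.43724221 247.43222298]
 [220.31704111 248.78624858]]
```

View pics/w4.png

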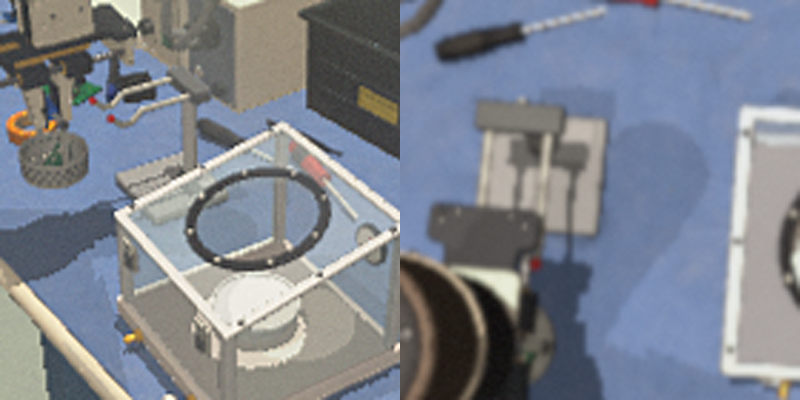

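The left half (scene) shows the basket hanging level in front of the red balls at (93,101) and (111,118), which matches the stand fit to within 1 px. The right half (top) shows the gripper in line with the prongs. I'll compute the insertion next.

Run:
```python
from h import *
delta([.4692,.2029,.1485],-95.4)
```

```text
pos [ -1.2 -82.8   0.8] rot [-0.01 -0.   -0.35]
```

>>> {"op": "apply_moves", "data": {"deltas": [{"fingers": 5,"delta_pos": [-1.2,-2,-0.5],"angular": [0,0,-0.4]},{"fingers": 5,"delta_pos": [-1.2,-8,-1],"angular": [0,0,-0.4]},{"fingers": 5,"delta_pos": [-1.2,-16,-1],"angular": [0,0,-0.4]},{"fingers": 5,"delta_pos": [-1.2,-26,-1],"angular": [0,0,-0.4]},{"fingers": 5,"delta_pos": [-1.2,-37,-1],"angular": [0,0,-0.4]},{"fingers": 5,"delta_pos": [-1.2,-48,-1],"angular": [0,0,-0.4]},{"fingers": 5,"delta_pos": [-1.2,-59,-1],"angular": [0,0,-0.4]},{"fingers": 5,"delta_pos": [-1.2,-69,-1],"angular": [0,0,-0.4]},{"fingers": 5,"delta_pos": [-1.2,-77,-1],"angular": [0,0,-0.4]},{"fingers": 5,"delta_pos": [-1.2,-82,-1],"angular": [0,0,-0.4]}]}}

```text
clock: 11.0
tool_pos: [0.469, 0.2029, 0.1499]
orientation: [180.0, -0.0, -95.4]
force: [-0.7, -0.2, -1.7]
opening: 0.0118
gripper_force: 30.0
```

Run:
```python
from h import *
import cv2
o=ctrl.get_obs(); print(o["tool_pos"],o["orientation"],o["force"])
w=cam("wrist"); im=ctrl.snapshot("wrist")[:,:,::-1]; im2=ctrl.snapshot("scene")[130:250,200:320,::-1]
print(proj(w,place([.4692,.2029,-.0938],[[-.019,.0235,.145],[-.019,-.0235,.145],[0,-.0235,.133],[0,-.039,.165],[0,.039,.165],[.083,-.0235,.145]])))
cv2.imwrite("pics/w5.png",np.hstack([cv2.resize(im2,(360,360),interpolation=cv2.INTER_CUBIC),im[60:420,60:500]]))
```

```text
[0.46897943 0.20288198 0.14988183] [ 1.79991116e+02 -1.36964029e-02 -9.53635809e+01] [-0.72866758 -0.17982146 -1.65487599]
[[305.28048522 285.74390757]
 [307.44408312 210.63102258]
 [273.72580085 205.18520421]
 [273.47239881 191.12933292]
 [273.62653105 329.54371458]
 [126.03845312 210.62472871]]
```

View pics/w5.png

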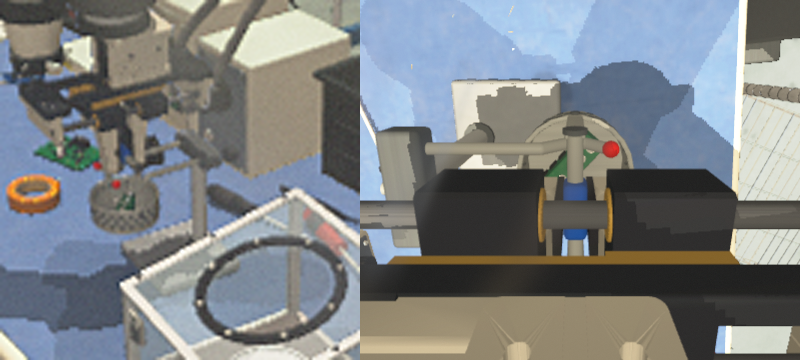

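The prongs pass through the arch under the bar. The right ball is at full-frame (310,208) against a predicted (307,211), and the upright is at (273,191) as predicted. I'll nudge about 0.8 mm and lower.

>>> {"op": "apply_moves", "data": {"deltas": [{"fingers": 5,"delta_pos": [0.7,0.8,2],"angular": [0,0,0]},{"fingers": 5,"delta_pos": [0.7,0.8,6],"angular": [0,0,0]},{"fingers": 5,"delta_pos": [0.7,0.8,11],"angular": [0,0,0]},{"fingers": 5,"delta_pos": [0.7,0.8,16],"angular": [0,0,0]},{"fingers": 5,"delta_pos": [0.7,0.8,20],"angular": [0,0,0]},{"fingers": 5,"delta_pos": [0.7,0.8,22],"angular": [0,0,0]},{"fingers": 5,"delta_pos": [0.7,0.8,23.5],"angular": [0,0,0]},{"fingers": 5,"delta_pos": [0.7,0.8,24.5],"angular": [0,0,0]},{"fingers": 5,"delta_pos": [0.7,0.8,24.5],"angular": [0,0,0]}]}}

```text
clock: 12.0
tool_pos: [0.4673, 0.2024, 0.1255]
orientation: [180.0, -0.0, -95.3]
force: [-0.3, -0.4, -1.1]
opening: 0.0117
gripper_force: 30.0
```

>>> {"op": "apply_moves", "data": {"deltas": [{"fingers": 5,"delta_pos": [0,-0.5,0.7],"angular": [0,0,0]},{"fingers": 5,"delta_pos": [0,-0.5,1.4],"angular": [0,0,0]},{"fingers": 5,"delta_pos": [0,-0.5,1.8],"angular": [0,0,0]},{"fingers": 5,"delta_pos": [0,-0.5,1.8],"angular": [0,0,0]}]}}

```text
clock: 12.4
tool_pos: [0.4678, 0.2023, 0.1237]
orientation: [180.0, -0.0, -95.3]
force: [0.6, -0.3, -1.1]
opening: 0.0119
gripper_force: 30.0
```

>>> {"op": "apply_moves", "data": {"deltas": [{"fingers": 5,"delta_pos": [0,0,0.7],"angular": [0,0,0]},{"fingers": 5,"delta_pos": [0,0,1.2],"angular": [0,0,0]},{"fingers": 5,"delta_pos": [0,0,1.2],"angular": [0,0,0]}]}}

```text
clock: 12.7
tool_pos: [0.468, 0.2025, 0.1229]
orientation: [-180.0, 0.0, -95.3]
force: [-1.8, -0.5, 3.2]
opening: 0.0115
gripper_force: 30.0
```

Contact at +3.2 N, so the bar is seated. I'll open gently.

>>> {"op": "apply_moves", "data": {"deltas": [{"fingers": 13,"delta_pos": [0,0,0],"angular": [0,0,0]},{"fingers": 15,"delta_pos": [0,0,0],"angular": [0,0,0]},{"fingers": 18,"delta_pos": [0,0,0],"angular": [0,0,0]},{"fingers": 22,"delta_pos": [0,0,0],"angular": [0,0,0]},{"fingers": 28,"delta_pos": [0,0,0],"angular": [0,0,0]},{"fingers": 34,"delta_pos": [0,0,0],"angular": [0,0,0]},{"fingers": 40,"delta_pos": [0,0,0],"angular": [0,0,0]},{"fingers": 40,"delta_pos": [0,0,0],"angular": [0,0,0]},{"fingers": 40,"delta_pos": [0,0,0],"angular": [0,0,0]}]}}

```text
clock: 13.6
tool_pos: [0.4678, 0.2024, 0.1226]
orientation: [180.0, -0.0, -95.3]
force: [0.0, -0.2, 0.9]
opening: 0.0397
gripper_force: 0.0
```

>>> {"op": "apply_moves", "data": {"deltas": [{"fingers": 40,"delta_pos": [0,0,-3],"angular": [0,0,0]},{"fingers": 40,"delta_pos": [0,0,-8],"angular": [0,0,0]},{"fingers": 40,"delta_pos": [0,0,-15],"angular": [0,0,0]},{"fingers": 40,"delta_pos": [0,0,-25],"angular": [0,0,0]},{"fingers": 40,"delta_pos": [0,0,-40],"angular": [0,0,0]},{"fingers": 40,"delta_pos": [0,0,-60],"angular": [0,0,0]},{"fingers": 40,"delta_pos": [0,0,-80],"angular": [0,0,0]},{"fingers": 40,"delta_pos": [0,0,-100],"angular": [0,0,0]},{"fingers": 40,"delta_pos": [0,0,-110],"angular": [0,0,0]},{"fingers": 40,"delta_pos": [0,0,-110],"angular": [0,0,0]}]}}

```text
clock: 14.6
tool_pos: [0.4685, 0.2029, 0.2344]
orientation: [-179.9, 0.1, -95.3]
force: [0.8, -0.8, -1.0]
opening: 0.0399
gripper_force: 0.0
```

Run:
```python
from h import *
import cv2
w=cam("wrist"); im=ctrl.snapshot("wrist")[:,:,::-1]; im2=ctrl.snapshot("scene")[130:250,200:320,::-1]
cv2.imwrite("pics/w6.png",np.hstack([cv2.resize(im2,(360,360),interpolation=cv2.INTER_CUBIC),im[60:420,60:500]]))
```

```text
(no output)
```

View pics/w6.png

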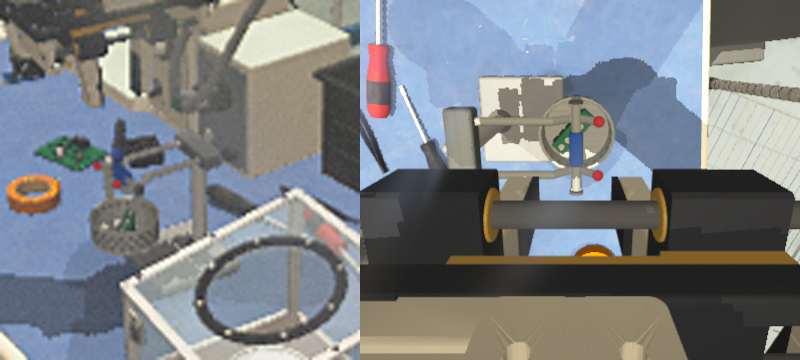

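The basket hangs level across both prongs: the bar is at x≈576 and the balls at 598, which is about 19 mm as specified. The block is inside and the gripper is clear, so I'll hand in.

>>> {"op": "apply_moves", "data": {"deltas": [{"fingers": 40,"delta_pos": [0,0,0],"angular": [0,0,0]},{"fingers": 40,"delta_pos": [0,0,0],"angular": [0,0,0]},{"fingers": 40,"delta_pos": [0,0,0],"angular": [0,0,0]},{"fingers": 40,"delta_pos": [0,0,0],"angular": [0,0,0]},{"fingers": 40,"delta_pos": [0,0,0],"angular": [0,0,0]}]}}

```text
clock: 15.2
tool_pos: [0.4678, 0.2023, 0.2324]
orientation: [180.0, -0.0, -95.3]
force: [0.5, -0.3, 0.4]
opening: 0.0399
gripper_force: 0.0
```

```bash
python3 -c "
from plant import ctrl
print(ctrl.close_job())"
```

```text
the job is handed in; nothing more can be done
None
```

The basket hangs by its bar in the dips of both prongs with the block still inside, the gripper has let go and is clear, and I handed the job in at 15.2 s; no verdict came back.

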